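# Check the tread depth of a barrow wheel at the market stall

### The job

Measure the tread of the barrow wheel: set the dial gauge upright across the top of the tyre with its pin in the wide middle groove, never run in on top of the ribs, and press gently, with some 10 N and never over 20 N, until its foot sits flat and firm, keeping it so for a second so that the dial records the depth. Then stand the gauge back on its wooden rest. Also slide the wooden marker fully home, to the square block if the groove is at least 6 mm deep or to the round post if it is shallower, leaving the other things on the table alone.

Things in the scene. Friction and masses are not known exactly. Their poses are not given: they have to be found in the camera images.
- gauge: Dial depth gauge, loose, about 0.3 kg, upright on its rest. Origin: centre of the foot's underside; z up, y along the foot. Aluminium grip block 24 mm (x) by 40 mm (y), 11 to 60 mm above the origin: grip it across y, about 40 mm up. A 44 mm dial stands before it (x +30 to +66 mm, 17 to 55 mm up), its face turned up and to +x.
- foot: The gauge's flat steel foot bar, 30 mm (x) by 64 mm (y) by 8 mm thick; origin (underside centre) and axes as those of the gauge. It is set in stiff rubber cushions: under a push of over 6 N it gives about 1 mm per 15 N, and bottoms hard at 1.2 mm (24 N). The dial is fixed to it.
- pin (a joint): The gauge's probe: a 5 mm round steel pin that sticks out 14 mm below the centre of the foot. Value: how far it is pushed in, m: 0 when out, 0.014 when its tip is level with the foot's underside. It is sprung: 2 N at first, 5 N when fully in. On top of a rib it is run in fully, which spoils the recorded reading.
- needle (a joint): Recording hand of the dial, rad. 0 at the start. Pushing the pin in turns it clockwise, 0.35 rad per mm; it stays at the furthest point reached when the pin springs out. Groove depth in mm = 14 - needle/0.35. At 6 mm (2.8 rad) it points straight up at the long mark, left of it if deeper, right of it if shallower, as seen facing the dial.
- wheel: Wooden cradle of a barrow wheel with a ribbed rubber tyre, 200 mm across, 70 mm wide; the wheel is fixed upright, its axle clamped somewhere along the slots of two posts (185 mm high, outside of the tyre, 124 mm over all). Origin: centre of the cradle's underside; y along the axle, x along the grooves. The middle groove (y = 0) is 10 mm wide; two of 4 mm lie 22 mm beside it.
- groove (a point): Point over the middle of the middle groove, at the highest place the crown of the tread can have: 249 mm above the wheel's origin. The crown, on which the foot seats, is 0 to 42 mm below it: how high the wheel is clamped and how worn it is differ each time and are not measured, so feel for it. The groove is 3 to 11 mm deep.
- stand: Wooden rest of the gauge, fixed: two rails on a base plate, 50 mm (x) by 86 mm (y), tops 34 mm above its origin, which is the centre of its underside. The foot lies across both rails; the pin hangs in the 20 mm wide slot between them, which runs along x.
- marker_base: Steel track of the marker on a wooden base plate, 50 by 210 mm, fixed; origin: centre of its underside. The track runs along y: a 26 mm round wooden post stands at its -y end and a square wooden block at its +y end (both 24 mm high).
- marker (a joint): Position of the marker along its track, m: 0 fully at the round post, 0.120 fully at the square block (direction +y of the track). It starts near the middle. Drag about 1.5 N.
- marker_top (a point): Centre of the top of the marker, a wooden block 28 mm across the track by 20 mm along it by 40 mm high; this point is 54.5 mm above the table.
- oil_bottle: Grey bottle, 56 mm wide and 140 mm high, a bystander; origin: centre of its underside.
- potato_a: Loose potato about 60 mm wide, a bystander; origin: centre of its underside.
- grease_tin: Steel tin 68 mm wide and 60 mm high, a bystander; origin: centre of its underside.
- bearing: Steel ring 52 mm wide and 15 mm high, a bystander; origin: centre of its underside.
- tea_glass: Tea glass 60 mm wide and 80 mm high, a bystander; origin: centre of its underside.
- weight: Brass weight 44 mm wide and 30 mm high, a bystander; origin: centre of its underside.
- potato_b: Loose potato about 60 mm wide, a bystander; origin: centre of its underside.
There are look-alikes about, which are no part of the job. Leave any purple or red look-alike of the gauge alone.

How it is judged:
On the way:
1. the gauge is held upright on the crown of the tyre, square across the tread, pin in the middle groove, foot pressed flat on it with more than 3 N for 0.4 s (contact force between foot and anything else above 3 N and y of foot in the frame of wheel between -0.005 and 0.005 m and x of foot in the frame of wheel between -0.015 and 0.015 m and z of foot in the frame of wheel between 0.203 and 0.251 m and angle between foot's own z axis and vertical below 0.08 rad and angle between the y axis of foot and the y axis of wheel, either way round below 0.2 rad and value of joint needle between 0.7 and 4.5 rad), for 0.4 s.
At the end, for the whole second after the job is handed in: Gauge upright, at rest on both rails of its rest (within 20 mm along the slot, 12 mm across); marker within 8 mm of the square block's end if the dial shows 6 mm or more, of the round post's end if less (either within 0.8 mm of the limit) (x of foot in the frame of stand between -0.02 and 0.02 m and y of foot in the frame of stand between -0.012 and 0.012 m and z of foot in the frame of stand between 0.031 and 0.037 m and angle between foot's own z axis and vertical below 0.08 rad and linear speed of gauge below 0.02 m/s and ((value of joint needle below 3.08 rad and value of joint marker above 0.112 m) or (value of joint needle above 2.52 rad and value of joint marker below 0.008 m))); the robot touches nothing.
It fails at once if the foot is pressed on the tyre with more than 22 N (contact force between foot and anything else above 22 N and z of foot in the frame of wheel above 0.2 m).
It fails at once if the pin is run in on top of the ribs (dial beyond 12.9 mm of pin travel) (value of joint needle above 4.5 rad).
It fails at once if a bystander is knocked over or pushed away (angle between oil_bottle's own z axis and vertical above 0.5 rad or distance of any of oil_bottle, potato_a, grease_tin, bearing, tea_glass, weight, potato_b from where it was at the start of the episode above 0.04 m).
It also fails if it takes over 72 s, if anything falls off the work surface, if the arm or the gripper's body presses on something with over 40 N, if the wrist force passes 120 N, or if a joint passes its speed limit or range.

### The arm

A 7-joint arm with a two-finger parallel gripper is mounted at the origin on the work surface. World frame = base frame: x ahead of the robot, y to its left, z up, the work surface at z = 0. Lengths are in m, angles in rad, forces in N, time in s.
With the tool pointing down it reaches from about 0.425 to 0.925 m from the base axis. Payload 6.8 kg.
Tool frame: the origin (TCP) lies on the front face of the gripper's body, between the roots of the fingers; the fingertips stand 73 mm ahead of it and the grasp point (between the pads) lies 54 mm ahead of it (env.nose_length is the distance from the TCP to the fingertips, in m); z points along the fingers, y is the direction in which the jaws open and shut (so a half turn about z gives the same grasp; the last joint's range is limited). The gripper opens to 85 mm and grips with 20 to 120 N. Pads are 22 mm wide; open, the fingers measure 114 mm over their backs; the gripper's body (76 mm by 85 mm) begins 54 mm behind the grasp point. The pads swing forward as they close: fully open they stand 13 mm farther back than shut.
Start: joints at [-1.283, 0.477, 0.022, 1.555, -0.011, 1.109, -0.083], TCP at [0.26, 0.623, 0.304] pointing down, gripper open.
Joint ranges: [-2.96, 2.96], [-0.34, 2.1], [-1.41, 1.46], [0.24, 2.44], [-1.37, 4.51], [0.17, 1.92], [-2.96, 2.96]. Speed limits (rad/s): [2.39, 2.39, 3.14, 3.14, 3.14, 3.14, 3.14].

### API

Orientations are given as a unit quaternion [w, x, y, z].
In Python, from cell import env, kin, camera, calibration, job gives the robot as it stands. The module is installed in compiled form; this text tells all that it offers. Calls block until the motion is done:
- env.reach(position, orientation): joint-space move of the TCP to a pose.
- env.movel(position, velocity=0.15, rot=None, stop_force=None): straight line of the TCP; rot=None keeps the orientation; velocity is the mean speed in m/s. With stop_force (N) it stops when the force on the tool has changed by that much, and returns True; else False.
- env.goto_joints(angles): joint-space move.
- env.grip(opening, f_grip=None): finger opening in m; f_grip is the grip in N (None keeps the last); returns when the fingers have stopped.
- env.dwell(seconds).
- kin.inverse_kinematics(position, orientation): joint angles nearest the present ones, or None.
- env.get_state(): the state.
- camera(name): name is "scene" or "top"; returns (picture, depth): 420x560x3 uint8, blue, green, red; 420x560 float32, m along the optical axis (not along the pixel's ray), 0 where there is no reading.
- calibration(name): a dict with "fx", "fy", "cx", "cy" (pixels), "rvec" (rotation vector, rad) and "tvec" (3), from world to camera coordinates, as OpenCV has them. Camera axes: x right, y down, z forward; pixel columns grow to the right and rows downward; lengths in m; the calibration is good to about 2 mm. A picture is of the moment at which its call begins. calibration takes no time and is no camera call.
A pose or a line that the arm cannot do raises env.PlanningError and nothing moves.
- job.job_done(): hands the job in, once; it reports no verdict.
The state is a dict: "time": time; "qpos": joint angles; "joint_velocities": joint speeds; "joint_torque": joint torques, N m; "tcp_pos": TCP position; "orientation": TCP orientation; "force": force on the tool from outside, world axes, zero at the start; "torque": the same for the moment, N m; "opening": finger opening in m.
Only numpy, scipy, OpenCV 4.12 (cv2) and the standard library are available. Lean on these libraries where they do the work, as an engineer would, in place of code of your own. Each camera call takes 0.05 s, during which the arm holds its last target.

## Working session

There is one attempt and no reset: what is moved stays moved. The work goes in short steps, each a Python script; the robot and the scene stay as the last script left them, time stands still between calls to the robot, and variables do not carry over. Pictures are saved under pics/ and viewed, and the job is handed in when it is done.

```bash
mkdir -p pics; ls
python3 - <<'E'
from cell import env,kin,camera,calibration,job
import cv2,numpy as np
for n in("scene","top"):
    p,d=camera(n); cv2.imwrite(f"pics/{n}0.png",p); np.save(f"pics/{n}0.npy",d)
    print(n,calibration(n))
s=env.get_state(); print(s)
E
```

```text
pics
scene {'fx': 527.7980734230991, 'fy': 527.7980734230991, 'cx': 282.30726821288147, 'cy': 202.22616080595972, 'rvec': array([ 1.45595323,  2.18716168, -0.80008421]), 'tvec': array([ 0.22667923, -0.2799063 ,  1.82845155])}
top {'fx': 507.66380681846806, 'fy': 507.66380681846806, 'cx': 276.43099130443284, 'cy': 209.37411102796008, 'rvec': array([ 2.13171655, -2.11231851,  0.17317035]), 'tvec': array([-0.00191499,  0.54793024,  1.29912858])}
{'time': 0.1, 'qpos': array([-1.28310976,  0.47772132,  0.02235238,  1.55636024, -0.01150342,
        1.10929521, -0.08309606]), 'joint_velocities': array([ 0.00028501, -0.00091803, -0.00025404, -0.00143896, -0.0014086 ,
        0.00120028,  0.00075603]), 'joint_torque': array([ 3.73110117e-03, -5.97763932e+01,  1.61345467e+00, -2.81954277e+01,
        1.28611136e-02,  5.08533034e-03,  8.28396765e-06]), 'tcp_pos': array([0.26008148, 0.62242962, 0.30301719]), 'orientation': array([-1.02501959e-04,  1.96597379e-01,  9.80483955e-01, -8.21537206e-04]), 'force': array([1.13504951, 0.20776951, 0.83081178]), 'torque': array([ 0.01562378,  0.02247166, -0.01571181]), 'opening': 0.08514113807220701}
```

View pics/scene0.png

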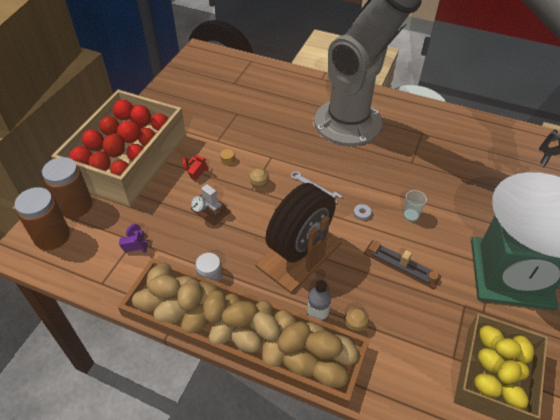

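View pics/top0.png

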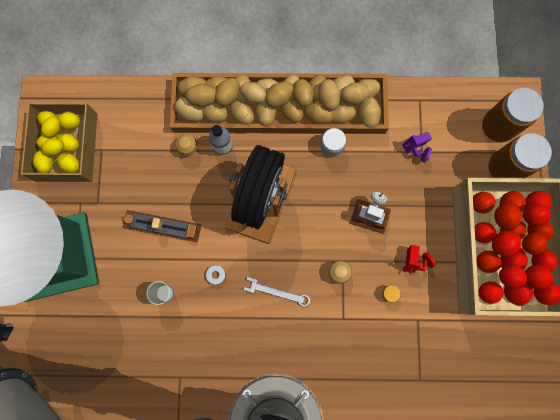

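The top view shows the aluminium gauge at about (374,213) on its rest, the wheel at about (262,190) and the marker track at about (160,225). The red and purple look-alikes are at (414,260) and (418,146). I'll zoom in and turn the depth into world points.

```bash
cat > h.py <<'E'
import numpy as np,cv2
from cell import env,kin,camera,calibration,job
def cam(n):
    c=calibration(n);R=cv2.Rodrigues(np.array(c['rvec']))[0];return c,R,np.array(c['tvec'])
def cloud(n,d):
    c,R,t=cam(n);v,u=np.mgrid[:420,:560]
    P=np.stack([(u-c['cx'])/c['fx']*d,(v-c['cy'])/c['fy']*d,d],-1)
    W=(P-t)@R; W[d==0]=np.nan; return W
def ray(n,u,v,z):
    c,R,t=cam(n);r=R.T@np.array([(u-c['cx'])/c['fx'],(v-c['cy'])/c['fy'],1]);o=-R.T@t
    return o+r*(z-o[2])/r[2]
def proj(n,X):
    c,R,t=cam(n);p=R@np.asarray(X)+t;return np.array([c['fx']*p[0]/p[2]+c['cx'],c['fy']*p[1]/p[2]+c['cy']])
E
python3 - <<'E'
from h import *
p=cv2.imread('pics/top0.png');W=cloud('top',np.load('pics/top0.npy'))
def crop(p,u0,v0,w,h,k,f): cv2.imwrite(f,cv2.resize(p[v0:v0+h,u0:u0+w],None,fx=k,fy=k,interpolation=cv2.INTER_CUBIC))
crop(p,340,180,70,60,8,'pics/g.png');crop(p,215,135,95,115,5,'pics/w.png');crop(p,115,200,95,50,8,'pics/m.png')
s=cv2.imread('pics/scene0.png');crop(s,180,170,70,60,8,'pics/gs.png');crop(s,250,175,100,120,5,'pics/ws.png')
for (u,v) in [(374,213),(380,197),(360,222),(262,190),(160,225),(400,320),(300,330),(130,280)]: print(u,v,W[v,u])
for n in("top","scene"):
  c,R,t=cam(n);print(n,-R.T@t,R[2])
E
```

```text
374 213 [ 0.53340117 -0.24800038  0.08807476]
380 197 [ 0.57885125 -0.26761909  0.07142287]
360 222 [ 0.52251074 -0.22415392  0.00567307]
262 190 [0.56016201 0.03397816 0.23213166]
160 225 [0.50470246 0.31323035 0.04003005]
400 320 [ 0.26258183 -0.32494344  0.00256423]
300 330 [ 0.23379288 -0.06170766 -0.00063854]
130 280 [0.36007937 0.39652563 0.00042244]
top [ 0.31028283 -0.01747971  1.37527644] [ 0.17631325  0.01526405 -0.98421575]
scene [1.3858591  0.31618889 1.20514946] [-0.60340209 -0.24207945 -0.75980489]
```

View pics/g.png

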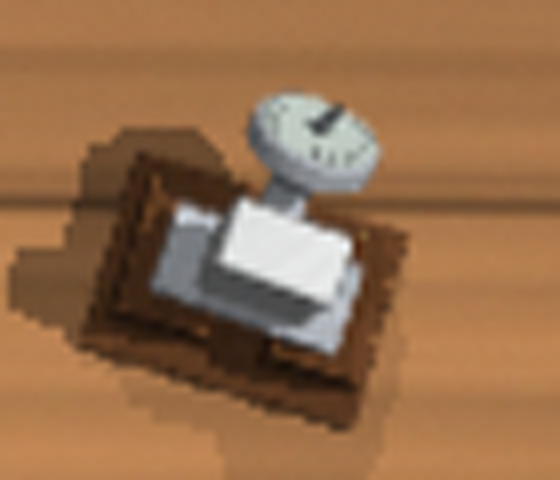

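View pics/w.png

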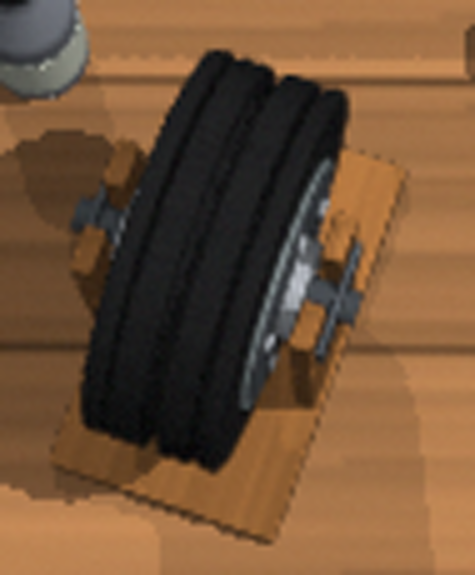

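View pics/m.png

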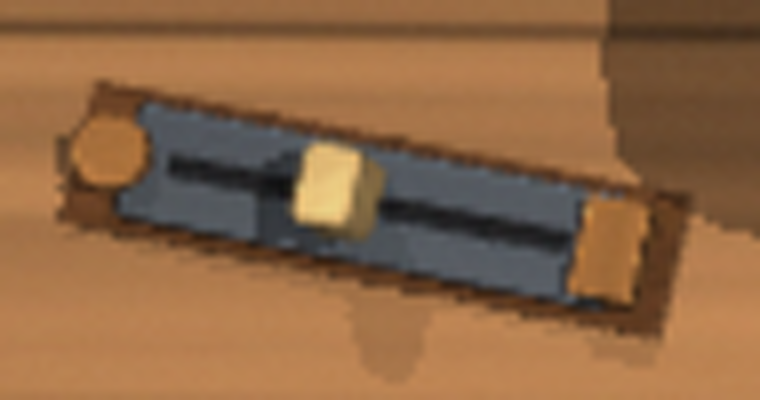

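View pics/gs.png

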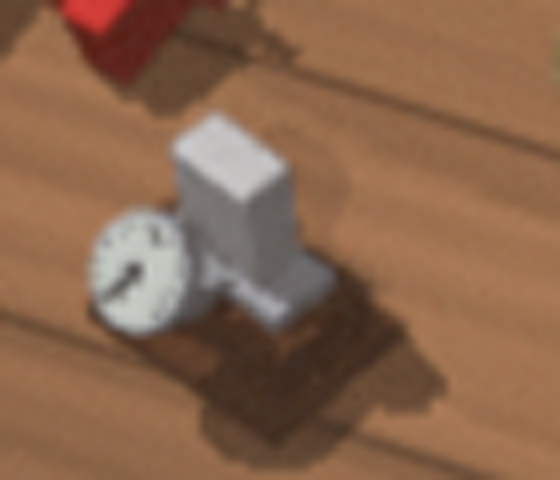

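View pics/ws.png

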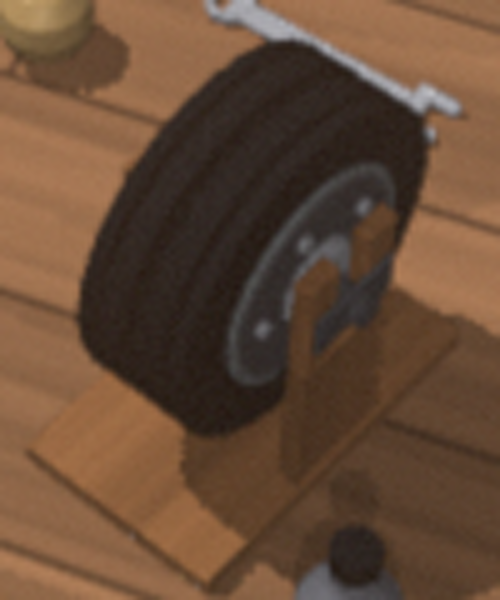

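Gauge crop: the block top, foot and dial are clear, and the dial points up-image (world +x). Marker crop: the round post is on the left (world +y) and the square block on the right. Next I'll fit these shapes on their known planes.

Run:
```python
from h import *
p=cv2.imread('pics/top0.png');W=cloud('top',np.load('pics/top0.npy'))
s=cv2.imread('pics/scene0.png');Ws=cloud('scene',np.load('pics/scene0.npy'))
def fit(n,mask,z,show=''):
    m=mask.astype(np.uint8);k,l,st,ce=cv2.connectedComponentsWithStats(m)
    i=1+np.argmax(st[1:,4]); v,u=np.nonzero(l==i)
    X=np.array([ray(n,a,b,z)[:2] for a,b in zip(u,v)])
    # corners via pixel outer edges
    r=cv2.minAreaRect((X*1000).astype(np.float32)); print(show,n,len(u),'mean',X.mean(0).round(4),'rect',np.round(r,1).tolist() if 0 else r, 'px',u.mean().round(1),v.mean().round(1))
    return l==i
def box(n,u0,v0,u1,v1):
    m=np.zeros((420,560),bool);m[v0:v1,u0:u1]=1;return m
hsv=cv2.cvtColor(p,cv2.COLOR_BGR2HSV);hs=cv2.cvtColor(s,cv2.COLOR_BGR2HSV)
mt=fit('top',box(0,364,203,388,222)&(hsv[...,2]>205)&(hsv[...,1]<25),.094,'blocktop')
print('zs',np.nanmedian(W[mt][:,2]))
ms=fit('scene',box(0,198,182,220,196)&(hs[...,2]>165)&(hs[...,1]<30),.094,'blocktop')
print('zs',np.nanmedian(Ws[ms][:,2]))
for v in range(203,224,2): print(v,hsv[v,362:388,2],)
# marker
mm=fit('top',box(0,145,215,166,235)&(hsv[...,2]>200)&(hsv[...,1]>60)&(hsv[...,0]<30),.0545,'marker');print(np.nanmedian(W[mm][:,2]))
# post,block
for u0,v0,u1,v1,nm in [(122,212,136,226,'post'),(184,222,198,240,'sq')]:
    m=fit('top',box(0,u0,v0,u1,v1)&(hsv[...,2]>150),.0335 if 0 else .034,nm);print(np.nanmedian(W[m][:,2]))
```

```text
blocktop top 112 mean [ 0.5377 -0.2506] rect ((537.6547241210938, -250.77194213867188), (36.271297454833984, 19.923267364501953), 69.35955047607422) px 375.4 210.9
zs 0.09356893163197158
blocktop scene 74 mean [ 0.5407 -0.2498] rect ((540.3889770507812, -250.27667236328125), (36.1541748046875, 21.864694595336914), 70.44245147705078) px 208.0 189.2
zs 0.09114679941088083
203 [ 64  62  65  68  66  65  63  66  70 116 134  93 100  83  72  83 116 141
 145 142 143 143 154 140 153 154]
205 [128 112  88  70  72  66  69 109 212 171 128 126 114 111 126 180 121 105
 106 105 108 108 111 110 112 111]
207 [204 200 200 197 197 132  95 194 225 223 223 226 228 223 203 167 106 103
  98  91 101 102 118 133 151 166]
209 [128 129 131 126  91  89 165 225 226 227 228 227 229 229 228 229 226 228
 228 226 184 136  97 125  92  93]
211 [128 128 128 112  83 124 222 227 227 228 228 228 229 227 226 228 231 232
 232 230 230 205  93  98  92  93]
213 [130 130 125  78  73  83 132 169 207 225 224 225 227 231 232 232 230 229
 228 229 223 159 156 112  92  93]
215 [130 127 102  76  76  77  77  75  77  77  77 111 167 198 
[... 318 characters left out ...]
60  85 149 152 179 183 187 186
 185 185 154  95 100 106 112 122]
223 [ 89  76  65  57  51  52  52  54  54  52  44  37  91  58  56  58  67  98
 152 175 111  90 104 107 109 155]
marker top 58 mean [0.5092 0.3219] rect ((509.1815490722656, 321.90814208984375), (16.232515335083008, 23.855724334716797), 78.89602661132812) px 155.5 222.5
0.054396826894345066
post top 74 mean [0.5253 0.4042] rect ((525.5574951171875, 407.0744323730469), (35.2496223449707, 21.71698760986328), 61.22185134887695) px 127.2 217.5
0.023617112546512758
sq top 86 mean [0.4912 0.2316] rect ((491.0491638183594, 231.7365264892578), (19.609081268310547, 31.04688835144043), 79.70362854003906) px 190.7 230.6
0.023646147938644245
```

Run:
```python
from h import *
W=cloud('top',np.load('pics/top0.npy'));Ws=cloud('scene',np.load('pics/scene0.npy'))
# wheel tread points
for n,w in(('top',W),('scene',Ws)):
    m=(abs(w[...,0]-.56)<.13)&(abs(w[...,1]-.03)<.1)&(w[...,2]>.19)
    P=w[m];print(n,len(P),P.max(0),P.min(0))
    r=cv2.minAreaRect((P[:,:2]*1000).astype(np.float32));print(r)
p=cv2.imread('pics/top0.png');b=p[135:250,215:310].astype(float)*3;cv2.imwrite('pics/wb.png',cv2.resize(np.clip(b,0,255).astype(np.uint8),None,fx=5,fy=5,interpolation=cv2.INTER_CUBIC))
d=(W[135:250,215:310,2]);d=np.nan_to_num((d-.15)/.1*255).clip(0,255).astype(np.uint8)
cv2.imwrite('pics/wd.png',cv2.resize(cv2.applyColorMap(d,cv2.COLORMAP_JET),None,fx=5,fy=5,interpolation=cv2.INTER_NEAREST))
```

```text
top 2294 [0.68065179 0.10851828 0.2500611 ] [ 0.49173067 -0.01418138  0.19001339]
((581.79052734375, 35.94780349731445), (96.47825622558594, 179.92628479003906), 71.21910095214844)
scene 1941 [0.67879712 0.10822206 0.24692416] [ 0.50137639 -0.01084196  0.19009113]
((590.2994384765625, 51.44756317138672), (80.75989532470703, 173.12744140625), 70.90939331054688)
```

View pics/wb.png

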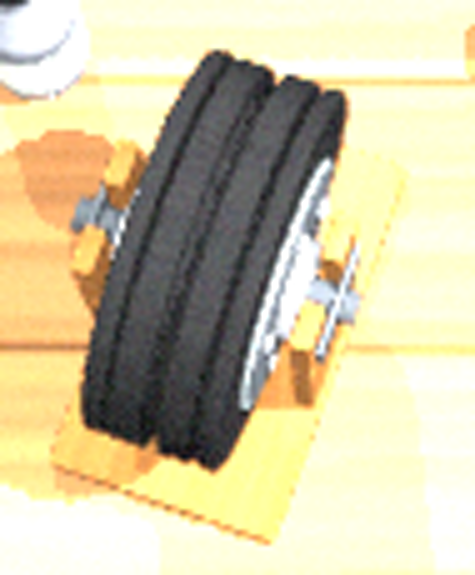

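View pics/wd.png

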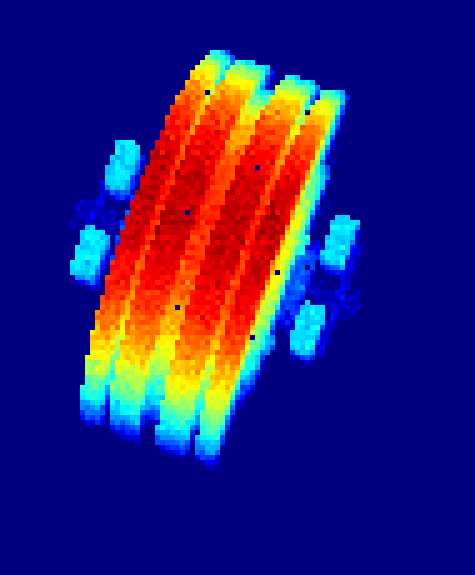

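The boosted crop and the depth map both show four ribs, two narrow grooves and the wider middle groove. The four post tines show at about 185 mm. I'll fit a cylinder to the tread and locate the middle groove by scene geometry.

Run:
```python
from h import *
from scipy.optimize import least_squares
W=cloud('top',np.load('pics/top0.npy'));Ws=cloud('scene',np.load('pics/scene0.npy'))
p=cv2.imread('pics/top0.png');hsv=cv2.cvtColor(p,cv2.COLOR_BGR2HSV)
# tines: brown pixels at z~.185
w=W
near=(abs(w[...,0]-.57)<.13)&(abs(w[...,1]-.03)<.12)
for n,img,w in(('top',p,W),('scene',cv2.imread('pics/scene0.png'),Ws)):
    near=(abs(w[...,0]-.57)<.13)&(abs(w[...,1]-.03)<.12)
    h=cv2.cvtColor(img,cv2.COLOR_BGR2HSV)
    m=near&(abs(w[...,2]-.185)<.006)&(h[...,1]>100)&(h[...,2]>60)
    k,l,st,ce=cv2.connectedComponentsWithStats(m.astype(np.uint8))
    for i in range(1,k):
        if st[i,4]>8:
            v,u=np.nonzero(l==i);X=np.array([ray(n,a,b,.185)[:2] for a,b in zip(u,v)]);print(n,'tine',st[i,4],X.mean(0).round(4),np.median(w[l==i][:,2]).round(4))
# tread crown pts: fit ribs cylinder
yaw0=None
for n,w in(('top',W),('scene',Ws)):
    near=(abs(w[...,0]-.57)<.13)&(abs(w[...,1]-.04)<.09)&(w[...,2]>.2)
    P=w[near]
    def f(q,P=P):
        th,o,cz,c,R=q # dir along grooves (cos th, sin th)
        a=P[:,0]*np.cos(th)+P[:,1]*np.sin(th)
        return np.hypot(a-c,P[:,2]-cz)-R
    q=least_squares(lambda q:np.r_[f(q),(q[4]-.1)*20],[-.33,0,.14,.55,.1],loss='soft_l1',f_scale=.002).x
    th=q[0]
    r=f(q);rib=r>-.002
    print(n,'yaw',th,'cz',q[2],'R',q[4],'crown',q[2]+q[4],'c',q[3],'std',r[rib].std())
    t=-P[:,0]*np.sin(th)+P[:,1]*np.cos(th)
    top=abs(P[:,0]*np.cos(th)+P[:,1]*np.sin(th)-q[3])<.06
    for b in np.arange(t.min(),t.max(),.003):
        k=top&(t>=b)&(t<b+.003)
        if k.sum()>3: print(f'{b+.0015:.4f} {k.sum()} {np.median(r[k])*1000:.1f}')
```

```text
top tine 46 [0.6264 0.0931] 0.1849
top tine 48 [ 0.5895 -0.0128] 0.1843
top tine 47 [0.5829 0.1083] 0.1852
top tine 49 [0.5466 0.0023] 0.1843
scene tine 39 [0.5866 0.1093] 0.1827
scene tine 35 [0.6306 0.0949] 0.1821
top yaw -0.3276105593896739 cz 0.1423931689015315 R 0.10001457242333783 crown 0.24240774132486934 c 0.5402946245291455 std 0.0018074698134008373
0.1958 39 -33.3
0.1988 118 -14.3
0.2018 67 1.4
0.2048 69 1.1
0.2078 61 1.3
0.2108 42 -6.2
0.2138 94 -5.1
0.2168 65 1.4
0.2198 63 1.6
0.2228 64 1.6
0.2258 65 1.9
0.2288 42 1.4
0.2318 58 -8.7
0.2348 63 -8.1
0.2378 82 -7.3
0.2408 79 0.7
0.2438 66 1.2
0.2468 64 2.2
0.2498 63 1.2
0.2528 63 1.2
0.2558 36 -7.3
0.2588 97 -1.1
0.2618 64 1.4
0.2648 66 1.3
0.2678 48 1.0
scene yaw -0.33437731182194974 cz 0.13958963983188133 R 0.1000103562125063 crown 0.23959999604438764 c 0.5387043029087183 std 0.0018957444684836607
0.2034 19 -0.5
0.2064 37 2.0
0.2094 46 2.2
0.2124 76 0.8
0.2154 28 -0.2
0.2184 31 1.6
0.2214 45 2.2
0.2244 49 2.2
0.2274 37 2.0
0.2304 84 0.7
0.2334 97 -3.8
0.2364 32 -7.0
0.2394 9 -5.0
0.2424 27 0.7
0.2454 41 2.0
0.2484 43 2.2
0.2514 46 2.2
0.2544 53 1.8
0.2574 92 -0.8
0.2604 18 0.5
0.2634 29 1.1
0.2664 48 1.9
0.2694 70 1.1
0.2724 240 -11.6
0.2754 59 -29.9
0.2784 8 -36.0
```

Top-camera fits:
- **Wheel:** tine centre (0.586, 0.048), yaw about −0.334. The depth fit puts the middle groove at the same place within 1 mm and the crown at about 0.243.
- **Gauge:** about (0.539, −0.2505), yaw about −0.35.
- **Camera offset:** the two cameras differ by about 3 mm, so I'll check the gauge against the groove again once it is in the hand.

First move: up, over to the gauge, then down.

```bash
cat >> h.py <<'E'
def quat(psi): return np.array([0,-np.sin(psi/2),np.cos(psi/2),0])
def snap(tag):
    for n in("scene","top"):
        p,d=camera(n);cv2.imwrite(f"pics/{n}{tag}.png",p);np.save(f"pics/{n}{tag}.npy",d)
def st(): 
    s=env.get_state();print('t %.2f'%s['time'],'tcp',s['tcp_pos'].round(4),'F',s['force'].round(2),'op %.4f'%s['opening'],'q',s['orientation'].round(4));return s
E
python3 - <<'E'
from h import *
s=st()
env.movel([0.26,0.6224,0.42],velocity=.25)
G=[0.539,-0.2505];q=quat(-.35)
env.reach([*G,.30],q);st()
env.movel([*G,.20],velocity=.25);st()
snap('1')
E
```

```text
t 0.10 tcp [0.2601 0.6224 0.303 ] F [1.14 0.21 0.83] op 0.0851 q [-1.000e-04  1.966e-01  9.805e-01 -8.000e-04]
t 3.95 tcp [ 0.5395 -0.2497  0.2999] F [0.18 0.18 0.54] op 0.0855 q [-0.000e+00  1.734e-01  9.849e-01  2.000e-04]
t 4.50 tcp [ 0.5394 -0.2508  0.2007] F [0.1  0.48 0.5 ] op 0.0853 q [ 2.000e-04  1.741e-01  9.847e-01 -3.000e-04]
```

Run:
```python
import cv2,numpy as np
a=cv2.imread('pics/scene1.png')[130:250,150:290];b=cv2.imread('pics/top1.png')[150:270,310:450]
f=lambda x:cv2.resize(x,(400,343),interpolation=cv2.INTER_CUBIC)
cv2.imwrite('pics/c1.png',np.hstack([f(a),f(b)]))
```

```text
(no output)
```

View pics/c1.png

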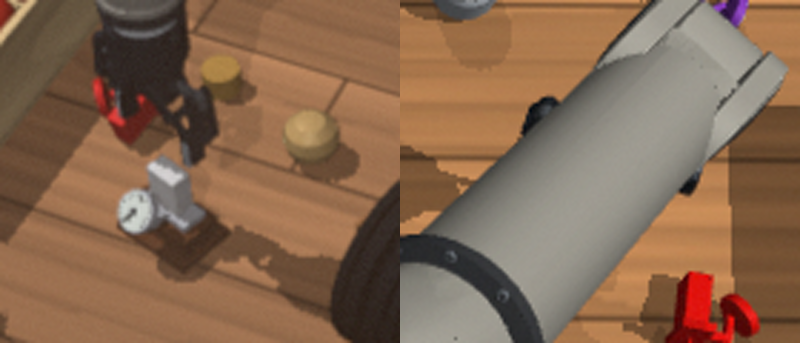

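In the scene view (left) the open fingers hang behind and above the gauge, straddling the block line; in the top view the arm hides it. Descending to grip.

Run:
```python
from h import *
G=[0.539,-0.2505]
print(env.movel([*G,.130],velocity=.12,stop_force=8));st()
env.grip(0.0,60);s=st()
np.save('grip_pose.npy',s['tcp_pos'])
snap('2')
print(env.movel([*G,.180],velocity=.08));st();env.dwell(.2);st()
snap('3')
a=cv2.imread('pics/scene2.png')[130:250,150:290];b=cv2.imread('pics/scene3.png')[130:250,150:290]
f=lambda x:cv2.resize(x,(400,343),interpolation=cv2.INTER_CUBIC)
cv2.imwrite('pics/c2.png',np.hstack([f(a),f(b)]))
```

```text
False
t 5.33 tcp [ 0.5393 -0.2509  0.1306] F [0.19 0.47 0.28] op 0.0856 q [ 5.000e-04  1.742e-01  9.847e-01 -2.000e-04]
t 5.82 tcp [ 0.5392 -0.2508  0.1307] F [-1.9   0.19  4.65] op 0.0396 q [ 5.000e-04  1.742e-01  9.847e-01 -0.000e+00]
False
t 6.69 tcp [ 0.5388 -0.2502  0.1798] F [ 0.62 -0.   -3.48] op 0.0393 q [-2.000e-04  1.740e-01  9.847e-01  1.000e-04]
t 6.89 tcp [ 0.5387 -0.2504  0.1795] F [-0.84 -0.82 -3.59] op 0.0397 q [-5.000e-04  1.741e-01  9.847e-01  0.000e+00]
```

View pics/c2.png

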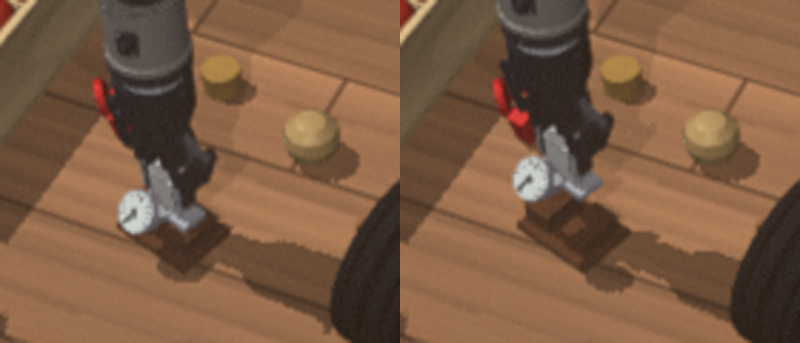

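Gripped: the opening is 39.6 mm and the dial and foot are hanging free over the empty rest (right). Now hover over the wheel and compare the gauge with the groove.

Run:
```python
from h import *
env.movel([.539,-.2505,.40],velocity=.3)
q=quat(-.334)
env.reach([.5875,.0485,.40],q)
env.movel([.5875,.0485,.375],velocity=.1);env.dwell(.3);st()
snap('4')
s=cv2.imread('pics/scene4.png');b=cv2.imread('pics/top4.png')
cv2.imwrite('pics/s4.png',cv2.resize(s[110:290,220:380],None,fx=3.3,fy=3.3,interpolation=cv2.INTER_CUBIC))
cv2.imwrite('pics/t4.png',cv2.resize(b[120:260,190:400],None,fx=3.7,fy=3.7,interpolation=cv2.INTER_CUBIC))
```

```text
t 9.73 tcp [0.5877 0.0485 0.3755] F [-0.27  0.54 -4.03] op 0.0394 q [4.000e-04 1.662e-01 9.861e-01 2.000e-04]
```

View pics/s4.png

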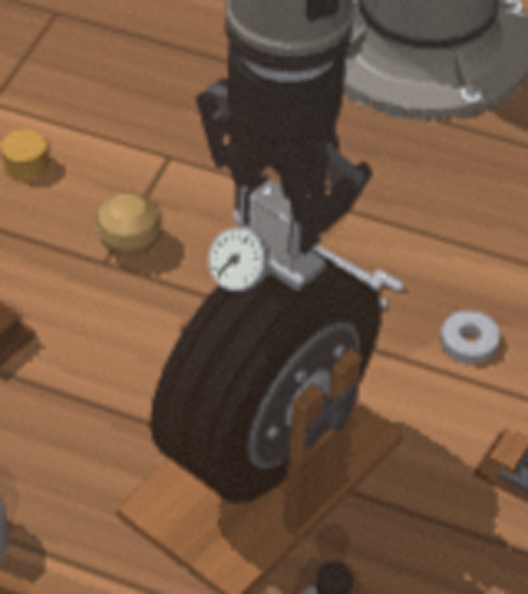

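View pics/t4.png

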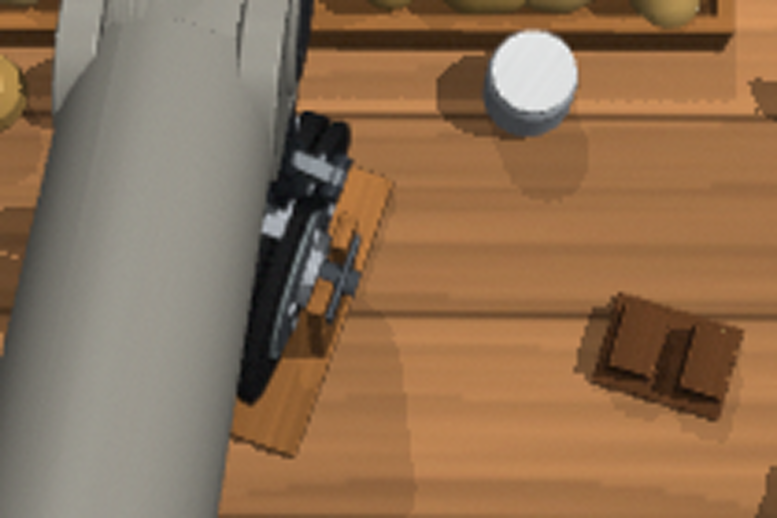

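In the scene view the gauge hangs upright over the crown, dial at crop (236,258); in the top view the arm hides it. I'll measure the scene-camera bias from the dial, which lies at y=0 of the gauge, against the known TCP, and check it the same way before the lift.

Run:
```python
from h import *
def dial(tag,tcp,psi,box):
    p=cv2.imread(f'pics/scene{tag}.png');W=cloud('scene',np.load(f'pics/scene{tag}.npy'))
    h=cv2.cvtColor(p,cv2.COLOR_BGR2HSV)
    m=np.zeros((420,560),np.uint8);u0,v0,u1,v1=box
    m[v0:v1,u0:u1]=((h[...,2]>150)&(h[...,1]<45))[v0:v1,u0:u1]
    k,l,stt,ce=cv2.connectedComponentsWithStats(cv2.morphologyEx(m,cv2.MORPH_CLOSE,np.ones((3,3))))
    i=1+np.argmax(stt[1:,4]);mm=(l==i)
    c=max(cv2.findContours(mm.astype(np.uint8),cv2.RETR_EXTERNAL,cv2.CHAIN_APPROX_NONE)[0],key=len)
    e=cv2.fitEllipse(c);P=W[mm];P=P[~np.isnan(P[:,0])]
    ctr=np.median(P,0)
    # plane fit
    A=np.c_[P[:,:2],np.ones(len(P))];n=np.linalg.lstsq(A,P[:,2],rcond=None)[0]
    ex=np.array([np.cos(psi),np.sin(psi)]);ey=np.array([-np.sin(psi),np.cos(psi)])
    d=ctr[:2]-np.array(tcp[:2])
    print(tag,'ell',np.round(e[0],1),np.round(e[1],1),stt[i],'ctr',ctr.round(4),'gauge x %.4f y %.4f z %.4f'%(d@ex,d@ey,ctr[2]-(tcp[2]-.0967)))
    # ray with z known: dial centre 36mm up approx
    z=tcp[2]-.0967+.038
    r=ray('scene',*e[0],z)[:2]-np.array(tcp[:2]);print('   rayz x %.4f y %.4f'%(r@ex,r@ey))
dial('2',[.5392,-.2508,.1307],-.35,(185,190,208,220))
dial('3',[.5387,-.2504,.1795],-.35,(180,180,206,205))
dial('4',[.5877,.0485,.3755],-.334,(275,170,303,205))
```

```text
2 ell [197.9 203.6] [13.1 13.9] [192 197  16  15 143] ctr [ 0.5803 -0.2642  0.0685] gauge x 0.0432 y 0.0015 z 0.0345
   rayz x 0.0452 y 0.0050
3 ell [196.3 192. ] [13.7 14.4] [190 185  16  15 155] ctr [ 0.5801 -0.264   0.1175] gauge x 0.0436 y 0.0014 z 0.0347
   rayz x 0.0448 y 0.0054
4 ell [291.5 187.9] [16.9 17.7] [283 179  20  19 250] ctr [0.6298 0.0341 0.3128] gauge x 0.0445 y 0.0002 z 0.0340
   rayz x 0.0467 y 0.0029
```

In the scene depth the dial comes out within 0.2 mm of the TCP's lateral line at the wheel. The groove then lies at lateral t ≈ 0.2366–0.2385 over the estimates, against 0.2387 for the TCP now, so I shift 1.4 mm. Then I feel downward in small steps. First contact at about 14 mm above the crown would mean a rib; about 5 mm would mean the groove.

Run:
```python
from h import *
XY=[.5872,.0472]
env.movel([*XY,.372],velocity=.05);env.dwell(.2)
def F(n=6):
    a=[]
    for _ in range(n): env.dwell(.03);a.append(env.get_state()['force'])
    return np.mean(a,0),np.std(a,0)
f0,sd=F(10);print('base',f0.round(2),sd.round(2));np.save('f0.npy',f0)
z=.372
while z>.336:
    z-=.002
    hit=env.movel([*XY,z],velocity=.02,stop_force=6)
    f,_=F();s=env.get_state();d=f-f0
    print('z %.4f'%s['tcp_pos'][2],s['tcp_pos'][:2].round(4),'dF',d.round(2),hit)
    if hit or d[2]>1.3: break
st()
```

```text
base [-0.12  0.19 -3.93] [0.43 0.28 0.54]
z 0.3700 [0.5872 0.0472] dF [ 0.07 -0.27  0.44] False
z 0.3680 [0.5872 0.0472] dF [ 0.1  -0.23  0.51] False
z 0.3660 [0.5872 0.0472] dF [ 0.12 -0.16  0.42] False
z 0.3640 [0.5872 0.0472] dF [ 0.08 -0.49  0.29] False
z 0.3620 [0.5872 0.0472] dF [ 0.12 -0.03 -0.07] False
z 0.3600 [0.5872 0.0472] dF [ 0.11 -0.53  0.5 ] False
z 0.3580 [0.5872 0.0472] dF [ 0.17 -0.35  0.52] False
z 0.3560 [0.5872 0.0472] dF [ 0.14 -0.26  0.3 ] False
z 0.3540 [0.5872 0.0472] dF [ 0.18 -0.08  0.26] False
z 0.3520 [0.5872 0.0472] dF [ 0.03 -0.13  0.44] False
z 0.3500 [0.5872 0.0472] dF [ 0.09 -0.5   0.02] False
z 0.3480 [0.5872 0.0472] dF [ 0.04 -0.43  0.07] False
z 0.3459 [0.5872 0.0472] dF [ 0.3  -0.37  0.27] False
z 0.3441 [0.5872 0.0472] dF [-0.83 -0.1   2.62] False
t 16.92 tcp [0.5872 0.0472 0.3441] F [-0.58 -0.18 -1.19] op 0.0394 q [1.000e-04 1.662e-01 9.861e-01 1.000e-04]
```

First contact is at TCP 0.3445 (foot 0.248). That is about 5 mm above the measured crown, so the pin looks to be in the groove. I'll check the gap visually.

Run:
```python
from h import *
snap('5')
s=cv2.imread('pics/scene5.png')
cv2.imwrite('pics/s5.png',np.clip(cv2.resize(s[160:240,260:340],None,fx=7,fy=7,interpolation=cv2.INTER_CUBIC)*1.8,0,255).astype(np.uint8))
```

```text
(no output)
```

View pics/s5.png

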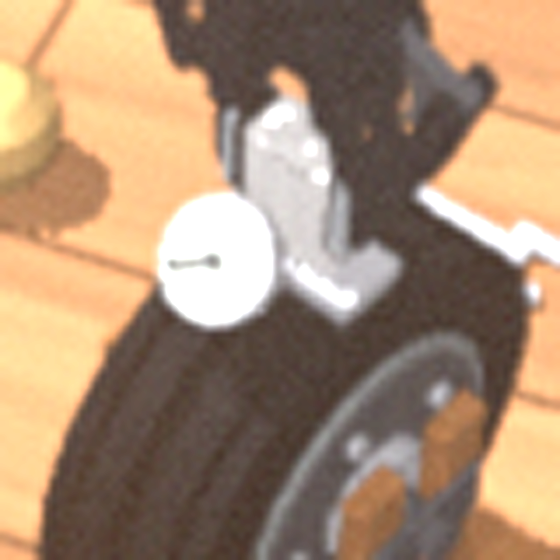

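The needle has turned about 2 mm worth and the foot still stands slightly off the crown, which agrees with the groove. Continuing in fine steps to about 11 N total (pin roughly 3 N plus foot roughly 8 N).

Run:
```python
from h import *
XY=[.5872,.0472];f0=np.load('f0.npy')
def F(n=5):
    a=[]
    for _ in range(n): env.dwell(.03);a.append(env.get_state()['force'])
    return np.mean(a,0)
z=.3437
while z>.3347:
    z-=.001 if z>.342 else .0004
    hit=env.movel([*XY,z],velocity=.01,stop_force=5)
    f=F();s=env.get_state();d=f-f0
    print('cmd %.4f z %.4f'%(z,s['tcp_pos'][2]),'dF',d.round(2),hit,s['time'].__round__(2))
    if d[2]>9.5: break
    if hit: z=s['tcp_pos'][2]
st()
```

```text
cmd 0.3427 z 0.3427 dF [-0.31 -0.05  2.47] False 17.47
cmd 0.3417 z 0.3417 dF [-0.74 -0.14  3.02] False 17.88
cmd 0.3413 z 0.3414 dF [-0.98  0.24  4.83] False 18.3
cmd 0.3409 z 0.3413 dF [-1.98  0.    9.73] False 18.72
t 18.72 tcp [0.5873 0.0471 0.3413] F [-2.23  0.28  6.02] op 0.0394 q [1.000e-04 1.663e-01 9.861e-01 2.000e-04]
```

Seated at TCP 0.3413 with the foot at about 7 N. A little more, hold over a second, and read the dial.

Run:
```python
from h import *
XY=[.5872,.0472];f0=np.load('f0.npy')
env.movel([*XY,.3407],velocity=.005,stop_force=6)
for _ in range(6):
    env.dwell(.2);s=env.get_state();print(s['time'],s['tcp_pos'].round(4),(s['force']-f0).round(2))
snap('6')
a=cv2.imread('pics/scene0.png')[188:218,182:212];b=cv2.imread('pics/scene6.png');
cv2.imwrite('pics/s6.png',np.hstack([cv2.resize(b[160:240,260:340],(390,390),interpolation=cv2.INTER_CUBIC),cv2.resize(b[180:215,272:307],(390,390),interpolation=cv2.INTER_CUBIC)]))
```

```text
19.1667 [0.5873 0.0472 0.3412] [-2.02  0.26  9.48]
19.3667 [0.5873 0.0472 0.3412] [-3.52 -0.82 11.73]
19.5667 [0.5873 0.0471 0.3412] [-3.12 -0.63  9.51]
19.7667 [0.5873 0.0471 0.3412] [-2.71  0.15  9.4 ]
19.9667 [0.5873 0.0471 0.3412] [-2.29 -0.91  9.53]
20.1667 [0.5873 0.0471 0.3412] [-2.77 -0.38 10.  ]
```

View pics/s6.png

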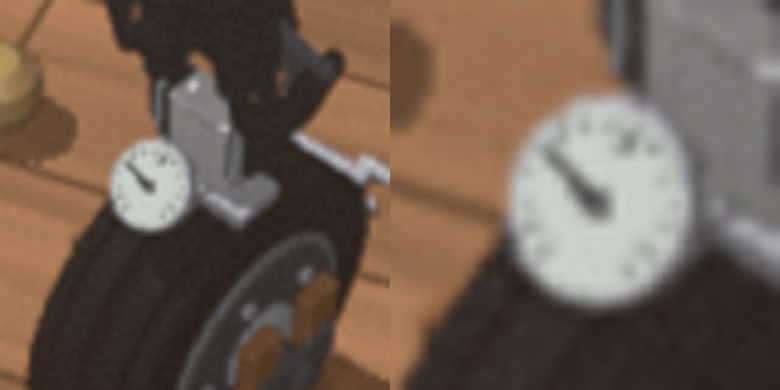

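The needle stands about 70° left of the long mark, so the depth is about 9.4 mm. Travel by feel was about 4 mm (about 10 mm deep). Both mean deeper than 6 mm, so the marker goes to the square block. I'll press slightly firmer for a second, then lift and fit the rest's rectangle in the top view.

Run:
```python
from h import *
XY=[.5872,.0472];f0=np.load('f0.npy')
env.movel([*XY,.3405],velocity=.005,stop_force=5)
for _ in range(5):
    env.dwell(.22);s=env.get_state();print(s['time'],s['tcp_pos'].round(4),(s['force']-f0).round(2))
env.movel([*XY,.36],velocity=.05);env.movel([*XY,.40],velocity=.2);st()
p=cv2.imread('pics/top6.png');W=cloud('top',np.load('pics/top6.npy'))
near=(abs(W[...,0]-.535)<.07)&(abs(W[...,1]+.25)<.07)&(W[...,2]>.029)&(W[...,2]<.042)
k,l,stt,ce=cv2.connectedComponentsWithStats(near.astype(np.uint8))
C=[]
for i in range(1,k):
    if stt[i,4]>20:
        v,u=np.nonzero(l==i);X=np.array([ray('top',a,b,.034)[:2] for a,b in zip(u,v)])*1000
        r=cv2.minAreaRect(X.astype(np.float32));print(stt[i,4],X.mean(0).round(1),r,np.median(W[l==i][:,2])); C.append(X.mean(0))
print(np.mean(C,0))
```

```text
20.7333 [0.5873 0.0471 0.3411] [-2.7  -0.22 10.87]
20.95 [0.5873 0.0471 0.3411] [-2.79 -0.62 11.96]
21.1667 [0.5873 0.0471 0.3411] [-2.94 -0.52 11.44]
21.3833 [0.5873 0.0471 0.3411] [-3.12 -0.05 11.26]
21.6 [0.5873 0.0472 0.3411] [-2.91  0.79 11.4 ]
t 22.49 tcp [0.5874 0.0471 0.4002] F [-0.04  0.51 -4.69] op 0.0392 q [6.000e-04 1.662e-01 9.861e-01 3.000e-04]
222 [ 547.6 -226.1] ((547.3555908203125, -226.161865234375), (33.18059539794922, 50.306434631347656), 73.27674865722656) 0.033563948504122254
227 [ 531.8 -276.9] ((531.9132690429688, -276.593505859375), (33.68795394897461, 50.306304931640625), 72.8482666015625) 0.033825508342703176
[ 539.68576161 -251.47844324]
```

Rest centre measured at (0.5397, −0.2515), within 1 mm of where I gripped. Returning the gauge.

Run:
```python
from h import *
G=[.5395,-.2510]
env.reach([*G,.30],quat(-.335))
env.movel([*G,.16],velocity=.25);env.movel([*G,.1345],velocity=.06);env.dwell(.2);st()
print(env.movel([*G,.1285],velocity=.012,stop_force=3));st()
env.grip(.085);s=st()
env.movel([*G,.20],velocity=.12);env.movel([*G,.32],velocity=.3)
env.reach([.45,.06,.36],quat(-.335));st()
snap('7')
b=cv2.imread('pics/top7.png')[150:270,310:450];a=cv2.imread('pics/scene7.png')[150:250,150:267]
f=lambda x:cv2.resize(x,(400,343),interpolation=cv2.INTER_CUBIC)
cv2.imwrite('pics/c7.png',np.hstack([f(a),f(b)]))
```

```text
t 25.18 tcp [ 0.5397 -0.2512  0.1348] F [ 1.94  0.05 -4.62] op 0.0393 q [ 3.000e-04  1.668e-01  9.860e-01 -1.000e-04]
True
t 25.57 tcp [ 0.5396 -0.2511  0.1307] F [-0.42  1.08  5.76] op 0.0393 q [1.000e-04 1.668e-01 9.860e-01 1.000e-04]
t 26.09 tcp [ 0.5387 -0.2503  0.1295] F [-0.27  0.42 -1.02] op 0.0851 q [-1.200e-03  1.666e-01  9.860e-01  2.000e-04]
t 28.61 tcp [0.4502 0.0593 0.3598] F [-0.04 -0.26  0.79] op 0.0848 q [-0.000e+00  1.672e-01  9.859e-01 -4.000e-04]
```

View pics/c7.png

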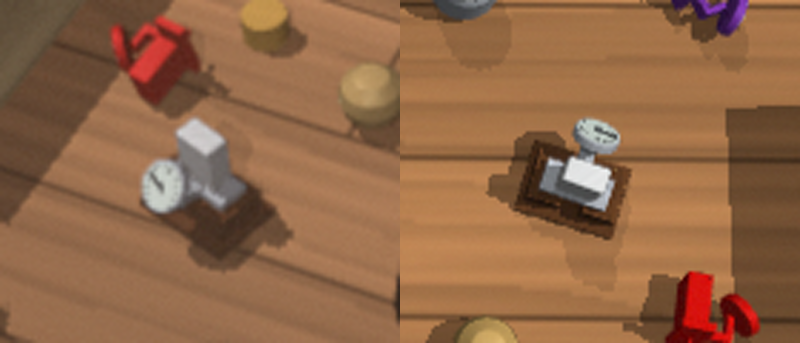

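The gauge stands upright on both rails, dial still showing the reading, with its look-alike untouched. Now the marker: push it with closed fingers from the post side toward the square block.

Run:
```python
from h import *
post=ray('top',127.2,217.5,.024)[:2];sq=ray('top',190.7,230.6,.024)[:2];mk=ray('top',155.5,222.5,.0545)[:2]
u=(sq-post)/np.linalg.norm(sq-post);L=np.linalg.norm(sq-post);a=(mk-post)@u;lat=(mk-post)@np.array([-u[1],u[0]])
print(post,sq,mk,u,'L',L,'a',a,'lat',lat)
# yaw: tool y across the track, x along it. tool y angle = 90+psi deg
ang=np.arctan2(u[1],u[0]) # track dir
for k in(0,1):
    psi=ang+np.pi*k; psi=(psi+np.pi)%(2*np.pi)-np.pi; print('psi',psi)
    S=post+u*(a-.033)
    try: print(kin.inverse_kinematics([*S,.105],quat(psi)))
    except Exception as e: print(e)
print(env.get_state()['qpos'].round(2),S)
```

```text
[0.52680382 0.40734641] [0.49251014 0.23355702] [0.50916169 0.32190417] [-0.19359579 -0.98108138] L 0.17714065605198176 a 0.08724123537713707 lat -0.0007671119850259435
psi -1.7656222837898654
[-1.36794907  0.94056562  1.02690733  1.85964913 -0.9980127   0.96598023
 -0.0676589 ]
psi 1.3759703697999282
[-1.02225241  0.68353416  0.44646944  1.83786406 -0.42812823  0.71658216
  2.61134357]
[-1.28  0.02  1.06  2.03 -0.02  1.1   1.02] [0.51630295 0.35413135]
```

Run:
```python
from h import *
u=np.array([-.1936,-.98108]);mk=np.array([.5092,.3219]);q=quat(-.195)
S=mk-u*.036
env.grip(0.0,40)
env.reach([*S,.25],q);st()
print(env.movel([*S,.106],velocity=.15,stop_force=6));env.dwell(.2);st()
E=S+u*.095
print(env.movel([*E,.106],velocity=.04,stop_force=7));s=st()
print('along', (s['tcp_pos'][:2]-S)@u)
snap('8')
a=cv2.imread('pics/scene8.png')[200:320,340:480]
cv2.imwrite('pics/c8.png',cv2.resize(a,None,fx=4,fy=4,interpolation=cv2.INTER_CUBIC))
```

```text
t 30.71 tcp [0.5168 0.3556 0.251 ] F [0.57 0.15 0.2 ] op -0.0001 q [5.000e-04 9.850e-02 9.951e-01 2.000e-04]
False
t 32.02 tcp [0.5165 0.3575 0.1068] F [-0.32 -0.11 -0.25] op 0.0000 q [5.000e-04 9.730e-02 9.953e-01 5.000e-04]
True
t 33.74 tcp [0.5014 0.2819 0.1061] F [0.74 2.5  2.12] op 0.0002 q [4.000e-04 9.730e-02 9.953e-01 1.200e-03]
along 0.07675610226660584
```

View pics/c8.png

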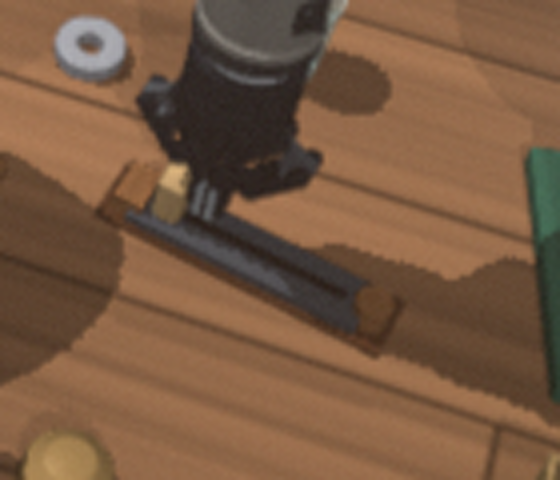

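The marker is almost against the square block, and the push stopped on force. One firmer nudge to confirm it is at the end stop, then retreat and look.

Run:
```python
from h import *
u=np.array([-.1936,-.98108])
s=env.get_state();T=s['tcp_pos'][:2]
print(env.movel([*(T+u*.015),.106],velocity=.02,stop_force=12));s=st();print('moved',(s['tcp_pos'][:2]-T)@u)
T=s['tcp_pos'][:2]-u*.025
env.movel([*T,.106],velocity=.1);env.movel([*T,.30],velocity=.25)
env.reach([.40,.25,.40],quat(-.195));st()
snap('9')
b=cv2.imread('pics/top9.png');a=cv2.imread('pics/scene9.png')
f=lambda x:cv2.resize(x,(400,343),interpolation=cv2.INTER_CUBIC)
cv2.imwrite('pics/c9.png',np.hstack([f(a[200:320,340:480]),f(b[180:262,105:201])]))
W=cloud('top',np.load('pics/top9.npy'))
m=(W[...,2]>.045)&(abs(W[...,0]-.50)<.05)&(abs(W[...,1]-.27)<.05)&(W[...,2]<.065)
v,x=np.nonzero(m);X=np.array([ray('top',i,j,.0545)[:2] for i,j in zip(x,v)])
if len(X): print('marker',len(X),X.mean(0),'along from post',(X.mean(0)-[.5268,.4073])@u)
```

```text
True
t 34.23 tcp [0.5012 0.2817 0.1061] F [1.02 2.37 1.31] op -0.0001 q [0.0011 0.0959 0.9954 0.0036]
moved 0.0003118168303930512
t 36.27 tcp [0.3996 0.2503 0.399 ] F [ 0.65 -1.12  0.22] op 0.0002 q [-7.000e-04  9.690e-02  9.953e-01 -3.000e-04]
marker 82 [0.4960924 0.2578394] along from post 0.15257780069187685
```

View pics/c9.png

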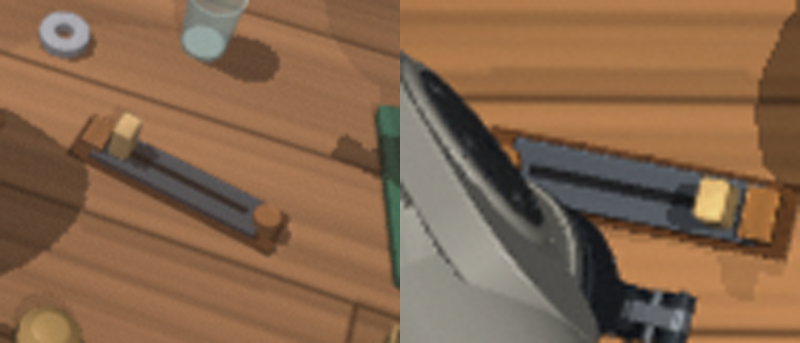

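View pics/top9.png

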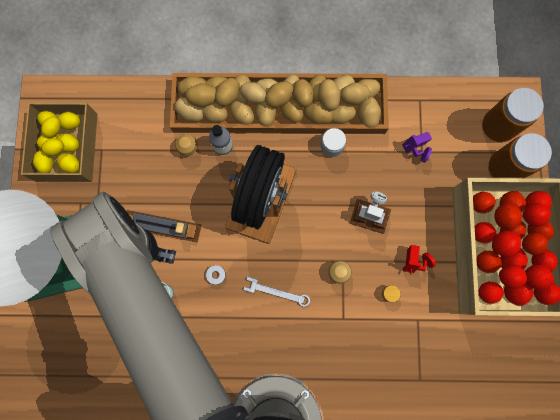

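View pics/scene9.png

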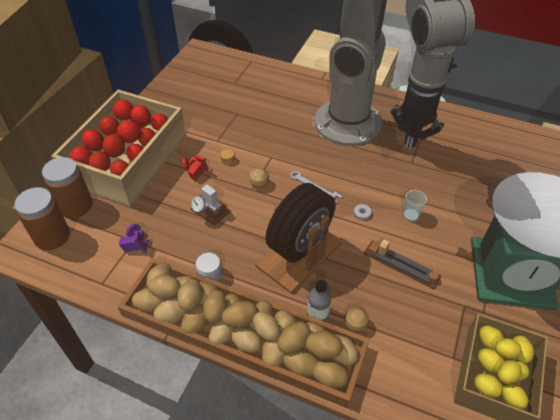

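Run:
```python
from h import *
u=np.array([-.1936,-.98108])
C=ray('top',376.25/8+115-.4,208.75/8+200-.4,.008)[:2]
print('plate centre',C)
for X in([.50916,.3219],[.49609,.25784]): print('marker pos est',.06+(np.array(X)-C)@u)
# gauge
p=cv2.imread('pics/top9.png');h=cv2.cvtColor(p,cv2.COLOR_BGR2HSV);m=np.zeros((420,560),bool);m[203:222,364:388]=1
m&=(h[...,2]>205)&(h[...,1]<25);v,x=np.nonzero(m);X=np.array([ray('top',i,j,.094)[:2] for i,j in zip(x,v)])
W=cloud('top',np.load('pics/top9.npy'))
print('gauge top',X.mean(0),np.median(W[m][:,2]),'stand .5397 -.2515')
a=cv2.imread('pics/top0.png');d=cv2.absdiff(a,p).max(2);
for n,(i,j) in dict(oil=(221,140),pot=(186,145),tin=(333,142),bear=(215,275),glass=(160,292),weight=(391,294),potb=(340,271)).items(): print(n,d[j-8:j+8,i-8:i+8].mean().round(1))
```

```text
plate centre [0.50749115 0.31659942]
marker pos est 0.054476612790281646
marker pos est 0.11985494959028165
gauge top [ 0.5381385  -0.25059389] 0.09349856143205251 stand .5397 -.2515
oil 1.8
pot 1.6
tin 1.1
bear 1.6
glass 38.7
weight 1.7
potb 1.6
```

The marker is at about 0.120 m and the gauge is within 2 mm of the rest's centre. The bystanders are unchanged. The glass is hidden by the arm in the top view but stands at the same pixels in the scene view. Handing in.

Run:
```python
from h import *
st();job.job_done()
```

```text
t 36.37 tcp [0.4    0.2505 0.3986] F [-0.28  0.   -0.11] op 0.0001 q [-4.000e-04  9.740e-02  9.952e-01 -1.600e-03]
the job is handed in; nothing more can be done
```

The tread is measured, the gauge is back on its rest, and the marker is pushed home to the square block. I handed the job in at about 36 s; no verdict is reported.

- **Measurement:** The pin went into the middle groove and the foot seated on the crown, about 245 mm up. I held it for over two seconds at 9.5–12 N total on the wrist; the pin spring takes roughly 3 N of that.
- **Depth:** The needle stood about 70° left of the long mark, which is about 9.4 mm. The pin travel felt on the way down gave about 10 mm. Both are clearly over 6 mm, so the square block was the right end.
- **Gauge:** It stands upright on both rails, within 2 mm of the rest's centre.
- **Marker:** It is at about 0.120 m. A 12 N nudge at the end moved it only 0.3 mm, so it is against its stop.
- **Other things:** The bystanders show no change in the top view. The arm hid the tea glass there, so I checked it only in the scene view, where it stands where it was.
- **Disagreements:** The two cameras differed by about 3–4 mm. I settled the groove position by checking the dial in the hand and by feel, and the needle and felt depths differ by about half a millimetre.

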